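# Show the dust box filter for inspection

### The arm

A 6-joint arm with a two-finger parallel gripper is mounted at the origin on the work surface. World frame = base frame: x ahead of the robot, y to its left, z up, the work surface at z = 0. Lengths are in mm, angles in rad, forces in N, time in s.
With the tool pointing down it reaches from about 300 to 775 mm from the base axis. Payload 14.6 kg.
Tool frame: the origin (TCP) lies midway between the tips of the shut fingers; the grasp point (between the pads) lies 19 mm behind it; y points along the fingers, z is the direction in which the jaws open and shut, and the axes are right-handed (so a half turn about y gives the same grasp; the last joint's range is limited). The gripper opens to 94 mm and grips with 3 to 60 N. Pads are 16 mm wide; open, the fingers measure 119 mm over their backs; the gripper's body (75 mm by 177 mm) begins 78 mm behind the grasp point.
Start: joints at [-1.415, 0.3, 1.521, -0, 1.321, -0.067], TCP at [121.522, -536.397, 205.446] pointing down, gripper open.
Joint ranges: [-3.03, 3.03], [-0.79, 2.21], [0.23, 2.52], [-1.04, 4.18], [0, 3.07], [-2.55, 2.55]. Speed limits (rad/s): [2.22, 2.22, 2.57, 3.14, 3.14, 3.14].

### API

Orientations are given as [roll, pitch, yaw] about the fixed x, y, z axes, in that order (R = Rz(yaw) Ry(pitch) Rx(roll)).
In Python, from cell import manip gives the robot as it stands.
- The arm moves only by the tool play_rows, never from a script. Its argument "series" is a list of rows, each a list of 3 entries, a list of its own where there are three numbers: the shift along the tool's x, y, z in m, then the turn about the tool's y in rad, then the closure, from 0 (fully open) to 1 (shut). In form: [[[dx, dy, dz], twist, grip], ...]. A call has 1 to 20 rows; each row is the pose to reach, as a shift and turn from the pose measured when the call began, along the tool's axes at that moment; what a row does not reach only later rows make up. A row lasts 1/10 s, in which the tool goes at most 50 mm and 8.59 degrees, less where a joint would pass 70% of its speed; a pose out of reach is approached as far as the arm can. A call with a gripper value outside its range is refused whole. The fingers move at their own pace and stop on an object; "squeeze" is the grip in N (left out, the last holds). Time passes only in rows, so rows that repeat a pose let the fingers close. It gives the time, the measured TCP pose, the force and the opening at its end, in the units of the state.
- manip.read_state(): the state, without advancing time (a new reading comes with each control period).
- manip.camera(name): name is "scene" or "side" or "wrist"; returns the picture (480x640x3 uint8, red, green, blue); there is no depth.
- manip.camera_params(name): a dict with "K" (3x3 intrinsics, pixels), "dist_coeffs" ([k1, k2, p1, p2, k3] as OpenCV has them; the pictures are not rectified), "rvec" (rotation vector, rad) and "tvec" (3), from world to camera coordinates, as OpenCV has them. Camera axes: x right, y down, z forward; pixel columns grow to the right and rows downward; lengths in mm; the calibration is good to about 2 mm. A picture is of the moment at which its call begins: read the wrist's pose just before it. camera_params takes no time and is no camera call; for the wrist camera it gives the pose at the moment of the call.
- manip.sign_off(): hands the job in, once; it reports no verdict.
The state is a dict: "clock": time; "joints": joint angles; "qd": joint speeds; "effort": joint torques, N m; "eef_pos": TCP position; "eef_rot": TCP orientation; "wrist_force": force on the tool from outside, world axes, zero at the start; "moment": the same for the moment, N m; "finger_gap": finger opening in mm.
Only numpy, scipy, OpenCV 4.12 (cv2) and the standard library are available. Lean on these libraries where they do the work, as an engineer would, in place of code of your own. Each camera call takes 0.05 s, during which the arm holds its last target. There are 200 camera calls.

### The job

Shut off the suction on the blue dust box by sliding its red-knobbed bolt fully home into the keeper, then lift the grey flap until it stands up by itself, and draw out the filter plate with the orange tab, leaving the black-tabbed blank in its slot and the flap open. Carry the filter over the middle of the green tray and finish while still holding it there, upright, still and well clear above the tray, with nothing but the gripper carrying it; do not push the other things on the bench about.

Things in the scene. Friction and masses are not known exactly. Their poses are not given: they have to be found in the camera images.
- unit: blue dust filter box, fixed. Origin: underside centre of its chamber; x from handle side to hinge, y left, z up. Chamber 150 (x) by 200 (y) by 125 mm high, open-topped, 6 mm walls, floor 8 mm up, closed by the flap. On its -y side a lower inlet deck (150 by 114, centre y = -157, top 90 mm up). Two plate slots at y = +40 and -40, ribs 68 mm high; which one holds the filter varies.
- bolt (a joint): sliding bolt on the inlet deck, m: 0 fully drawn (inlet open), 0.055 fully home in the steel keeper (shutter over the inlet). It slides along the unit's +x, away from the handle side, and stays where left; about 2 N moves it.
- bolt_knob (a point): upright red knob of the bolt, 16 mm diameter, 44 mm tall; this point is on its axis 18 mm below its top, 135 mm above the bench. The keeper and rod around it reach up to 120 mm above the bench. It moves with the bolt.
- flap (a joint): hinge of the grey flap, rad: 0 shut, 1.57 standing upright, 1.75 at its stop. A stiff hinge: the flap stays at any angle; about 2 to 4 N at the handle moves it.
- flap_hinge (a point): middle of the flap's hinge line, which runs along the unit's y at its far (+x) rim, 130 mm above the bench.
- flap_bar (a point): middle of the flap's yellow handle bar: round, 10 mm thick, 110 long, parallel to the hinge (unit's y), in the plane of the flap, 190 mm from the hinge line. Shut, it sticks out level 43 mm in front of the flap's front edge, 130 mm above the bench, nothing beneath. Flap 147 by 200 by 8 mm, top 134 mm up. Moves with the flap.
- filter_center (a point): centre of the filter plate, 55 mm above its lower edge. White frame 100 (x, width) by 12 (y) by 85 (z) mm, brown pleats; on top an orange tab 30 by 10 by 25 high, its middle 42 mm above this point. Total height 110, about 130 g. Upright in its slot, width along the unit's x, 2 mm play; hidden by the flap at first; raised 117 mm it clears the rim.
- blank_center (a point): centre of the blank plate in the other slot: same shape and size, grey with a black tab. To be left in place.
- tray_mid (a point): middle of the shallow green tray, 160 (x) by 200 (y) by 22 mm high, fixed, at the height of its rim (22 mm above the bench).
- glue: white glue bottle with yellow label and black cap, 56 mm diameter, 150 tall, origin at its foot; bystander.
- cottage: small model cottage, 100 by 90 by 110 mm high, origin under its base; bystander.
- offcut: strip of pale wood 160 by 30 by 18 mm, origin under its middle; bystander.

How it is judged (in metres and radians):
On the way, in this order (a step that is already met when the one before it is completed fails the run):
1. the bolt is fully home in its keeper while the flap is still shut (value of joint bolt above 0.048 m and value of joint flap below 0.2 rad), for 0.2 s.
2. the flap stands open with the bolt home and the filter still in its slot (value of joint flap above 1.2 rad and value of joint bolt above 0.048 m and z of filter_center in the frame of unit below 0.1 m), for 0.2 s.
3. the filter is drawn out: gripped, its lower edge above the rim of the box (z of filter_center in the frame of unit above 0.18 m and contact force between filter and the fingers above 0.5 N), for 0.2 s.
At the end, for the whole second after the job is handed in: filter plate held by the gripper alone, still, upright within 0.3 rad, its centre within 50 mm sideways of the tray's middle and over 115 mm above the bench; bolt home (over 0.048 m), flap open beyond 1.2 rad, blank moved under 15 mm (horizontal distance between filter_center and tray_mid below 0.05 m and height (world z) of filter_center above 0.115 m and angle between filter_center's own z axis and vertical below 0.3 rad and linear speed of filter below 0.03 m/s and contact force between filter and the fingers above 0.5 N and contact force between filter and unit below 0.1 N and contact force between filter and tray below 0.1 N and value of joint bolt above 0.048 m and value of joint flap above 1.2 rad and distance of blank_center from where it was at the start of the episode below 0.015 m); the arm keeps its last pose, push and grip.
It fails at once if a bystander was pushed about or knocked over (distance of any of glue, cottage, offcut from where it was at the start of the episode above 0.03 m or angle between glue's own z axis and vertical above 0.6 rad).
It fails at once if the blank plate was pulled out of its slot (z of blank_center in the frame of unit above 0.11 m).
It also fails if it takes over 70 s, if anything falls off the work surface, if the arm or the gripper's body presses on something with over 40 N, if the wrist force passes 120 N, or if a joint passes its speed limit or range.

## Working session

There is one attempt and no reset: what is moved stays moved. The work goes in short steps, Python scripts to look and compute and a tool call to move; the robot and the scene stay as the last step left them, time stands still between calls to the robot, and variables do not carry over. Pictures are saved under pics/ and viewed, about 8 in all and at most 12, crops included, and the job is handed in when it is done.

Besides the shell and the picture viewer there is one more tool, called after "Emit:" as a command line: name --argument value ..., lists and objects as JSON in quotes. play_rows: Moves the arm, as the interface text tells. Its arguments: {"type":"object","properties":{"series":{"type":"array","items":{"type":"array"}},"squeeze":{"type":"number"}},"required":["series"]}

```bash
mkdir -p pics; ls; cat > h.py <<'E'
import numpy as np, cv2
from cell import manip
def snap(name,fn):
    p=manip.camera_params(name); im=manip.camera(name); cv2.imwrite('pics/'+fn,im[:,:,::-1]); np.save('pics/'+fn+'.npy',im); return im,p
def ray(p,uv):
    K=np.array(p['K'],float);d=np.array(p['dist_coeffs'],float)
    n=cv2.undistortPoints(np.array(uv,float).reshape(-1,1,2),K,d).reshape(-1,2)
    R=cv2.Rodrigues(np.array(p['rvec'],float))[0];t=np.array(p['tvec'],float).ravel()
    D=np.c_[n,np.ones(len(n))]@R; return -R.T@t,D
def onz(p,uv,z):
    o,D=ray(p,uv); return o+D*((z-o[2])/D[:,2])[:,None]
def proj(p,X):
    return cv2.projectPoints(np.array(X,float).reshape(-1,3),np.array(p['rvec'],float),np.array(p['tvec'],float),np.array(p['K'],float),np.array(p['dist_coeffs'],float))[0].reshape(-1,2)
E
python3 - <<'E'
from h import *
s=manip.read_state();print(s)
for n in('scene','side'):
    im,p=snap(n,n+'0.png'); o,_=ray(p,[[320,240]]);print(n,o)
a=np.hstack([cv2.imread('pics/scene0.png'),cv2.imread('pics/side0.png')])
E
```

```text
pics
{'clock': 0.0, 'joints': array([-1.41459504e+00,  3.00466055e-01,  1.52158354e+00,  2.89061650e-05,
        1.32071433e+00, -6.65890417e-02]), 'qd': array([-2.44254511e-03, -1.49184001e-03,  1.58223691e-03, -5.98232788e-04,
        2.77009615e-05,  7.79923532e-05]), 'effort': array([-1.53592387e-04, -5.31811166e+01, -3.52736771e+01,  7.08374265e-02,
        2.43608822e-02, -9.29064868e-05]), 'eef_pos': array([ 121.49223465, -536.13941464,  204.88806438]), 'eef_rot': array([-1.57196313e+00,  1.05872350e-04, -2.91880956e+00]), 'wrist_force': array([-0.01160613,  0.00648824,  0.29844339]), 'moment': array([ 0.05410802, -0.03769584, -0.04982563]), 'finger_gap': 93.99918190408872}
scene [1213.56489203 -688.66999236  833.49698498]
side [ 14.81642603 920.82739904 889.05650304]
```

View pics/scene0.png

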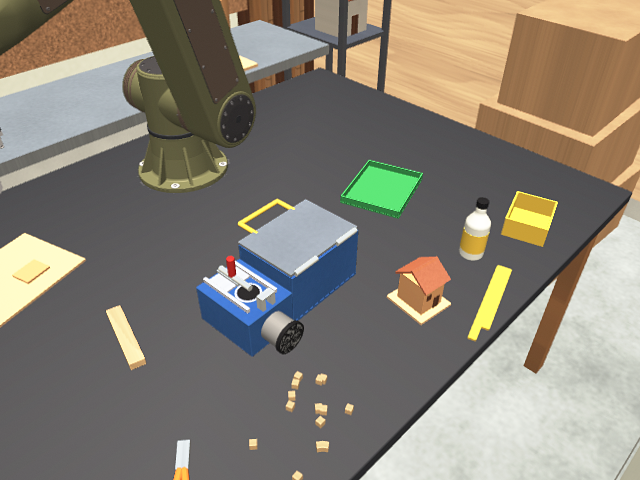

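View pics/side0.png

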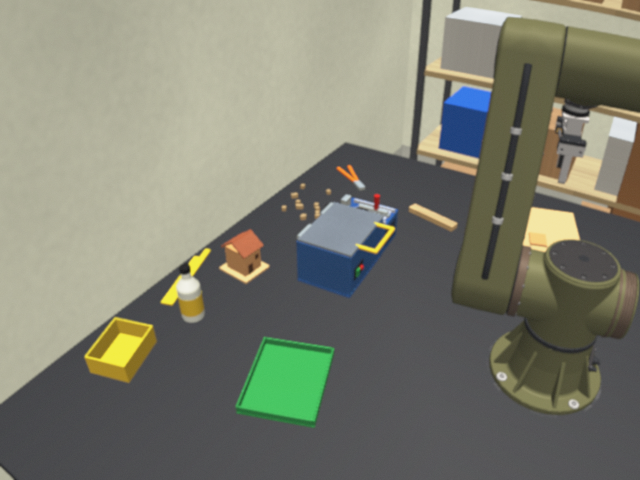

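The scene picture shows the box at about (280,270), knob (231,262), handle bar (239,222)–(279,202) and tray (383,188). The side picture has knob (377,200), bar near (375,240) and tray (287,380).

```bash
python3 - <<'E'
from h import *
from scipy.optimize import least_squares
P={n:manip.camera_params(n) for n in('scene','side')}
I={n:np.load(f'pics/{n}0.png.npy') for n in P}
rois={'scene':dict(red=(215,245,245,285),yel=(230,190,300,240),grn=(330,150,430,225)),
      'side':dict(red=(365,190,385,215),yel=(350,215,400,260),grn=(230,330,340,430))}
ctr={}
for n in P:
    hsv=cv2.cvtColor(I[n],cv2.COLOR_RGB2HSV)
    for c,(a,b,d,e) in rois[n].items():
        h,s,v=[hsv[b:e,a:d,i].astype(int) for i in range(3)]
        m={'red':((h<8)|(h>172))&(s>150)&(v>80),'yel':(h>20)&(h<35)&(s>120)&(v>90),'grn':(h>45)&(h<80)&(s>120)&(v>50)}[c]
        ys,xs=np.nonzero(m); pts=np.c_[xs+a,ys+b].astype(np.float32)
        print(n,c,len(pts),pts.min(0),pts.max(0),pts.mean(0)); ctr[n,c]=pts
        if c=='grn':
            q=cv2.approxPolyDP(cv2.convexHull(pts),8,True).reshape(-1,2);print(q.tolist()); W=onz(P[n],q,22);print(W.round(0).tolist(),W.mean(0))
        if c=='red':
            t=pts[pts[:,1]<=pts[:,1].min()+1].mean(0);print('top',t,onz(P[n],[t],151).round(1), 'mid',onz(P[n],[pts.mean(0)],135))
        if c=='yel':
            q=cv2.approxPolyDP(cv2.convexHull(pts),4,True).reshape(-1,2);print(q.tolist(),onz(P[n],q,130).round(0).tolist())
    if n=='scene':
        q=[[305,202],[357,234],[293,276],[240,237]]
        print('flap',onz(P[n],q,134).round(0).tolist())
# crops
a=cv2.resize(cv2.cvtColor(I['scene'][180:360,190:370],cv2.COLOR_RGB2BGR),None,fx=2.9,fy=2.9,interpolation=2)
cv2.imwrite('pics/c1.png',a)
E
```

```text
scene red 155 [226. 256.] [235. 276.] [230.73549 265.58066]
top [230.      256.58334] [[ 542.1 -243.8  151. ]] mid [[ 547.90409988 -248.52146595  135.        ]]
scene yel 336 [238. 199.] [294. 232.] [261.11905 213.74107]
[[294.0, 208.0], [257.0, 232.0], [238.0, 224.0], [276.0, 199.0]] [[491.0, -32.0, 130.0], [499.0, -143.0, 130.0], [451.0, -154.0, 130.0], [439.0, -37.0, 130.0]]
scene grn 3018 [340. 160.] [422. 217.] [381.68655 188.33565]
[[422.0, 173.0], [398.0, 217.0], [340.0, 202.0], [368.0, 160.0]]
[[506.0, 430.0, 22.0], [586.0, 224.0, 22.0], [443.0, 169.0, 22.0], [358.0, 375.0, 22.0]] [473.49711387 299.75439816  22.        ]
flap [[496.0, -3.0, 134.0], [651.0, -6.0, 134.0], [651.0, -184.0, 134.0], [492.0, -181.0, 134.0]]
side red 60 [374. 194.] [379. 208.] [376.31668 199.85   ]
top [376.5 194.6] [[ 549.9 -249.9  151. ]] mid [[ 549.14108824 -249.29972257  135.        ]]
side yel 298 [358. 223.] [394. 253.] [379.4094  238.65771]
[[394.0, 227.0], [376.0, 253.0], [358.0, 247.0], [376.0, 223.0]] [[454.0, -159.0, 130.0], [443.0, -34.0, 130.0], [491.0, -34.0, 130.0], [501.0, -152.0, 130.0]]
side grn 6212 [236. 337.] [333. 426.] [286.11832 381.62427]
[[333.0, 348.0], [314.0, 426.0], [237.0, 412.0], [264.0, 337.0]]
[[425.0, 194.0, 22.0], [352.0, 391.0, 22.0], [497.0, 443.0, 22.0], [574.0, 246.0, 22.0]] [461.95639499 318.51303931  22.        ]
```

View pics/c1.png

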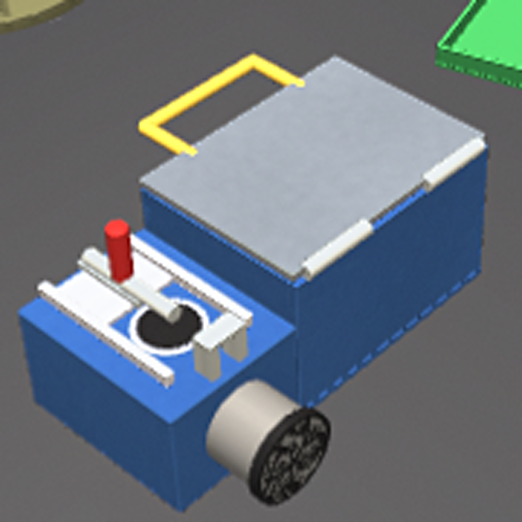

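The crop shows the flap corners, the bolt drawn back to the handle side, and the box yawed slightly. Next I fit the unit's pose and work out the first move.

```bash
cat >> h.py <<'E'
from scipy.spatial.transform import Rotation as Ro
def go(target,yaw=None,s=None):
    "shift in tool axes (m) and twist to reach the world target (mm), tool down"
    s=s or manip.read_state(); e=np.array(s['eef_rot']); R=Ro.from_euler('xyz',e)
    d=R.inv().apply(np.array(target)-s['eef_pos'])/1000
    tw=0 if yaw is None else (e[2]-yaw+np.pi)%(2*np.pi)-np.pi
    print('shift',d.round(4).tolist(),'twist',round(tw,3),'dist',round(np.linalg.norm(d),3),'at',s['eef_pos'].round(1),e.round(3),'t',round(s['clock'],2),'F',s['wrist_force'].round(1),'gap',round(s['finger_gap'],1))
E
python3 - <<'E'
from h import *
P=manip.camera_params('scene')
q=np.array([[332,57],[485,135],[295,277],[142,183]])/2.9+[190,180]
W=onz(P,q,134);print(W.round(0).tolist()); 
b=np.array([[447,-154],[443,-37]])
for a,c in((0,1),(3,2)):print(np.arctan2(*(W[c]-W[a])[[1,0]]),np.linalg.norm(W[c]-W[a]))
for a,c in((2,1),(3,0)):v=W[c]-W[a];print(np.arctan2(-v[0],v[1]),np.linalg.norm(v))
print('ctr',W.mean(0))
go([505,-255,250],-1.48)
E
```

```text
[[489.0, 2.0, 134.0], [634.0, 12.0, 134.0], [648.0, -185.0, 134.0], [505.0, -195.0, 134.0]]
0.07221390786854148 146.06073733957612
0.06905598772355707 142.99453369648856
0.06940021713893363 197.73101734199525
0.08493919607665627 197.29464410780864
ctr [569.2135557  -91.30447811 134.        ]
shift [-0.4362, -0.0448, -0.1895] twist -1.439 dist 0.478 at [ 121.5 -536.2  204.9] [-1.572  0.    -2.919] t 0.1 F [-0.2 -0.2  0.1] gap 94.0
```

Emit:
play_rows --series '[[[-0.05,-0.02,-0.02],-0.15,0.5],[[-0.09,-0.045,-0.04],-0.3,1],[[-0.436,-0.045,-0.19],-1.42,1],[[-0.436,-0.045,-0.19],-1.42,1],[[-0.436,-0.045,-0.19],-1.42,1],[[-0.436,-0.045,-0.19],-1.42,1],[[-0.436,-0.045,-0.19],-1.42,1],[[-0.436,-0.045,-0.19],-1.42,1],[[-0.436,-0.045,-0.19],-1.42,1],[[-0.436,-0.045,-0.19],-1.42,1],[[-0.436,-0.045,-0.19],-1.42,1],[[-0.436,-0.045,-0.19],-1.42,1],[[-0.436,-0.045,-0.19],-1.42,1],[[-0.436,-0.045,-0.19],-1.42,1]]' --squeeze 20

```text
clock: 1.5
eef_pos: [504.0, -255.4, 250.3]
eef_rot: [-1.571, 0.001, -1.501]
wrist_force: [-0.2, -0.6, -0.0]
finger_gap: 0.7
```

```bash
python3 - <<'E'
from h import *
im,p=snap('wrist','w1.png')
print(proj(p,[[549,-249,153],[453,-100,130]]))
hsv=cv2.cvtColor(im,cv2.COLOR_RGB2HSV).astype(int);h,s,v=hsv[...,0],hsv[...,1],hsv[...,2]
for n,m,z in(('red',((h<6)|(h>174))&(s>170)&(v>80),153),('yel',(h>20)&(h<35)&(s>150)&(v>90),130)):
    k,l,st,c=cv2.connectedComponentsWithStats(m.astype(np.uint8))
    for i in range(1,k):
        if st[i,4]>60: print(n,st[i],c[i].round(),onz(p,[c[i]],z).round(1))
go([510,-252,250],-1.496)
E
```

```text
[[370.17654881 236.54859078]
 [265.1841851   40.99051861]]
shift [-0.0029, 0.0003, 0.0061] twist -0.005 dist 0.007 at [ 504.1 -255.4  250.3] [-1.571e+00  1.000e-03 -1.501e+00] t 1.55 F [-1.2  0.4 -0.1] gap 0.4
```

View pics/w1.png

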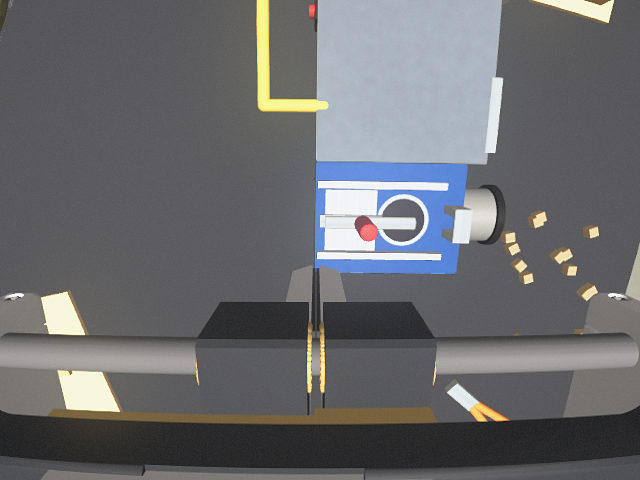

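The wrist picture shows the knob top at about (369,232) against a predicted (370,236), and the bar at column 264 against 265, with its lower end at (264,104). The estimates hold.

```bash
python3 - <<'E'
from h import *
p=manip.camera_params('wrist')
print(onz(p,[[369,232]],153).round(1),onz(p,[[264,104],[263,20]],135).round(1), onz(p,[[316,20],[316,160],[488,163]],134).round(1))
go([515,-251,250],-1.496)
go([515,-251,130],-1.496)
E
```

```text
[[ 547.7 -245.2  153. ]] [[ 455.1 -149.2  135. ]
 [ 451.4  -86.1  135. ]] [[ 492.6  -83.   134. ]
 [ 500.3 -190.9  134. ]
 [ 646.5 -182.   134. ]]
shift [-0.0036, 0.0003, 0.0112] twist -0.005 dist 0.012 at [ 504.1 -255.4  250.3] [-1.571e+00  1.000e-03 -1.501e+00] t 1.55 F [-1.2  0.4 -0.1] gap 0.4
shift [-0.0035, 0.1203, 0.0112] twist -0.005 dist 0.121 at [ 504.1 -255.4  250.3] [-1.571e+00  1.000e-03 -1.501e+00] t 1.55 F [-1.2  0.4 -0.1] gap 0.4
```

Emit:
play_rows --series '[[[-0.004,0.04,0.004],0,1],[[-0.004,0.08,0.004],0,1],[[-0.004,0.118,0.004],0,1],[[-0.004,0.118,0.004],0,1],[[-0.004,0.118,0.014],0,1],[[-0.004,0.118,0.024],0,1],[[-0.004,0.118,0.034],0,1],[[-0.004,0.118,0.044],0,1],[[-0.004,0.118,0.052],0,1],[[-0.004,0.118,0.06],0,1],[[-0.004,0.118,0.066],0,1],[[-0.004,0.118,0.072],0,1],[[-0.004,0.118,0.075],0,1],[[-0.004,0.118,0.075],0,1]]'

```text
clock: 2.95
eef_pos: [577.5, -246.1, 132.3]
eef_rot: [-1.575, 0.002, -1.501]
wrist_force: [-13.5, 0.8, 6.4]
finger_gap: 0.6
```

```bash
python3 - <<'E'
from h import *
go([0,0,0])
im,p=snap('wrist','w2.png')
im,p=snap('scene','s2.png')
cv2.imwrite('pics/s2c.png',cv2.resize(im[200:360,190:370,::-1],None,fx=3,fy=3))
hsv=cv2.cvtColor(im,cv2.COLOR_RGB2HSV).astype(int)[230:300,200:300];h,s,v=hsv[...,0],hsv[...,1],hsv[...,2]
ys,xs=np.nonzero(((h<8)|(h>172))&(s>150)&(v>80));c=[xs.mean()+200,ys.mean()+230];print(len(xs),c,onz(p,[c],135))
E
```

```text
shift [-0.2857, 0.1349, -0.5583] twist 0 dist 0.642 at [ 577.5 -246.1  132.3] [-1.575  0.002 -1.501] t 2.95 F [-13.5   0.8   6.4] gap 0.6
153 [np.float64(248.8169934640523), np.float64(277.7908496732026)] [[ 597.9566172  -245.86938434  135.        ]]
```

Emit:
play_rows --series '[[[0,0,0.002],0,1],[[0,0,0.004],0,1],[[0,0,0.006],0,1],[[0,0,0.006],0,1]]'

```text
clock: 3.45
eef_pos: [578.3, -246.1, 132.2]
eef_rot: [-1.587, 0.004, -1.502]
wrist_force: [-47.8, 2.4, 22.6]
finger_gap: 0.5
```

```bash
python3 - <<'E'
from h import *
go([0,0,0])
im,p=snap('scene','s3.png')
cv2.imwrite('pics/s3c.png',cv2.resize(im[200:360,190:370,::-1],None,fx=3,fy=3))
E
```

```text
shift [-0.2848, 0.1427, -0.5577] twist 0 dist 0.642 at [ 578.3 -246.1  132.2] [-1.587  0.004 -1.502] t 3.45 F [-47.8   2.4  22.6] gap 0.5
```

View pics/s3c.png

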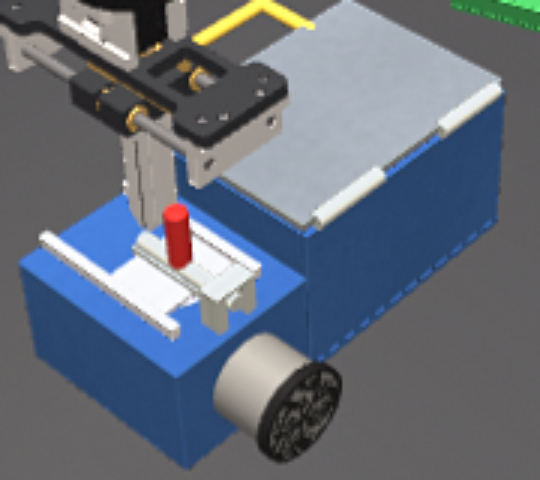

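The crop shows the rod end through the keeper, the shutter over the inlet, and 48 N against the stop, so the bolt is home. I back off, rise and go to the handle bar.

Emit:
play_rows --series '[[[0,0,-0.01],0,1],[[0,0,-0.025],0,1],[[0,-0.05,-0.025],0,1],[[0,-0.08,-0.025],0,1],[[0,-0.08,-0.025],0,0.5]]'

```text
clock: 4.0
eef_pos: [556.2, -248.7, 217.4]
eef_rot: [-1.58, 0.001, -1.502]
wrist_force: [1.1, -0.5, -0.1]
finger_gap: 5.4
```

```bash
python3 - <<'E'
from h import *
go([452,-98,210],-1.496)
E
```

```text
shift [-0.1575, 0.0084, -0.0935] twist -0.006 dist 0.183 at [ 556.2 -248.7  217.4] [-1.580e+00  1.000e-03 -1.502e+00] t 4.0 F [ 1.1 -0.5 -0.1] gap 5.4
```

Emit:
play_rows --series '[[[-0.05,0,-0.03],0,0.5],[[-0.1,0,-0.06],0,0.5],[[-0.157,0.008,-0.0935],-0.006,0.5],[[-0.157,0.008,-0.0935],-0.006,0.5],[[-0.157,0.008,-0.0935],-0.006,0.5],[[-0.157,0.008,-0.0935],-0.006,0.5]]'

```text
clock: 4.6
eef_pos: [452.3, -98.3, 210.2]
eef_rot: [-1.58, 0.001, -1.495]
wrist_force: [0.2, -0.4, -1.1]
finger_gap: 46.5
```

```bash
python3 - <<'E'
from h import *
im,p=snap('wrist','w4.png')
print(proj(p,[[452,-98,130],[489,2,134],[505,-195,134]]))
go([452,-98,111],-1.496)
E
```

```text
[[315.79811959 245.08789734]
 [378.81525218 113.60158698]
 [369.93732744 362.64435227]]
shift [-0.0008, 0.0992, 0.0005] twist 0.0 dist 0.099 at [452.5 -98.9 210.2] [-1.580e+00  1.000e-03 -1.496e+00] t 4.65 F [ 0.2 -0.3 -0.2] gap 47.0
```

View pics/w4.png

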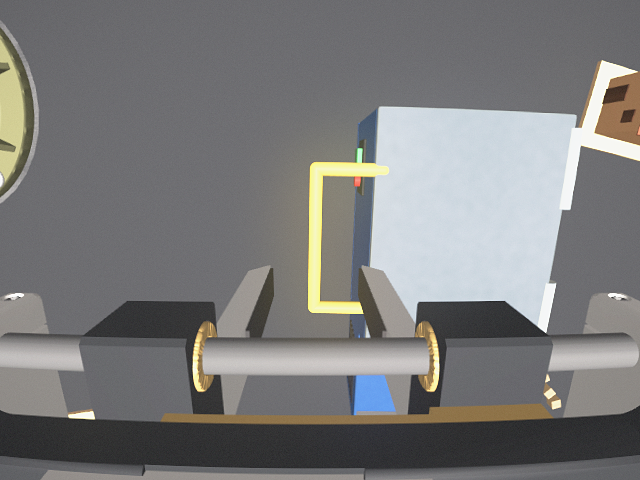

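The bar lies at column 315, rows 168–308, centred between the fingers. I descend and grip it.

Emit:
play_rows --series '[[[0,0.04,0],0,0.5],[[0,0.08,0],0,0.5],[[0,0.099,0],0,0.5],[[0,0.099,0],0,0.5],[[0,0.099,0],0,0.95],[[0,0.099,0],0,0.95],[[0,0.099,0],0,0.95],[[0,0.099,0],0,0.95],[[0,0.099,0],0,0.95]]' --squeeze 12

```text
clock: 5.55
eef_pos: [451.3, -98.9, 111.5]
eef_rot: [-1.581, 0.001, -1.496]
wrist_force: [-22.8, -2.6, 8.9]
finger_gap: 10.4
```

```bash
python3 - <<'E'
from h import *
go([452,-98,111],-1.496)
for L in (190,):
  for th in np.arange(.08,1.69,.08):
    print(round(th,2),[0,round(-.19*np.sin(th),3),round(.19*(1-np.cos(th)),3)],end=' ')
E
```

```text
shift [-0.0008, 0.0005, 0.0008] twist 0.0 dist 0.001 at [451.3 -98.9 111.5] [-1.581e+00  1.000e-03 -1.496e+00] t 5.55 F [-22.8  -2.6   8.9] gap 10.4
0.08 [0, np.float64(-0.015), np.float64(0.001)] 0.16 [0, np.float64(-0.03), np.float64(0.002)] 0.24 [0, np.float64(-0.045), np.float64(0.005)] 0.32 [0, np.float64(-0.06), np.float64(0.01)] 0.4 [0, np.float64(-0.074), np.float64(0.015)] 0.48 [0, np.float64(-0.088), np.float64(0.021)] 0.56 [0, np.float64(-0.101), np.float64(0.029)] 0.64 [0, np.float64(-0.113), np.float64(0.038)] 0.72 [0, np.float64(-0.125), np.float64(0.047)] 0.8 [0, np.float64(-0.136), np.float64(0.058)] 0.88 [0, np.float64(-0.146), np.float64(0.069)] 0.96 [0, np.float64(-0.156), np.float64(0.081)] 1.04 [0, np.float64(-0.164), np.float64(0.094)] 1.12 [0, np.float64(-0.171), np.float64(0.107)] 1.2 [0, np.float64(-0.177), np.float64(0.121)] 1.28 [0, np.float64(-0.182), np.float64(0.136)] 1.36 [0, np.float64(-0.186), np.float64(0.15)] 1.44 [0, np.float64(-0.188), np.float64(0.165)] 1.52 [0, np.float64(-0.19), np.float64(0.18)] 1.6 [0, np.float64(-0.19), np.float64(0.196)] 1.68 [0, np.float64(-0.189), np.float64(0.211)]
```

Emit:
play_rows --series '[[[0,0,0],0,0.95],[[0,-0.015,0.001],0,0.95],[[0,-0.03,0.002],0,0.95],[[0,-0.045,0.005],0,0.95],[[0,-0.06,0.01],0,0.95],[[0,-0.074,0.015],0,0.95],[[0,-0.088,0.021],0,0.95],[[0,-0.101,0.029],0,0.95],[[0,-0.113,0.038],0,0.95],[[0,-0.113,0.038],0,0.95]]' --squeeze 8

```text
clock: 6.55
eef_pos: [489.9, -96.5, 226.1]
eef_rot: [-1.582, -0.001, -1.496]
wrist_force: [-15.5, -3.3, 12.6]
finger_gap: 15.7
```

```bash
python3 - <<'E'
from h import *
im,p=snap('scene','s5.png')
cv2.imwrite('pics/s5c.png',cv2.resize(im[150:310,190:390,::-1],None,fx=3,fy=3))
go([0,0,0])
E
```

```text
shift [-0.1331, 0.2312, -0.4781] twist 0 dist 0.547 at [489.5 -96.6 225.5] [-1.583e+00 -1.000e-03 -1.496e+00] t 6.6 F [-15.9  -3.4  11.8] gap 15.2
```

View pics/s5c.png

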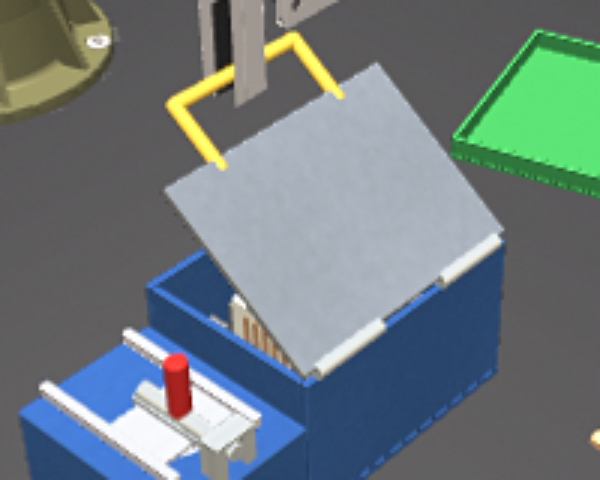

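The flap is about 0.65 rad open and the bar is still between the fingers, with a radial push outwards from a 2–3 mm offset. I continue the arc with that relieved.

```bash
python3 - <<'E'
import numpy as np
for th in np.arange(.65,1.67,.08):
    print([0,round(-.19*(np.sin(th)-np.sin(.65))-.002,3),round(.19*(np.cos(.65)-np.cos(th))-.003,3)])
E
```

```text
[0, np.float64(-0.002), np.float64(-0.003)]
[0, np.float64(-0.014), np.float64(0.007)]
[0, np.float64(-0.025), np.float64(0.017)]
[0, np.float64(-0.035), np.float64(0.029)]
[0, np.float64(-0.044), np.float64(0.041)]
[0, np.float64(-0.052), np.float64(0.054)]
[0, np.float64(-0.059), np.float64(0.067)]
[0, np.float64(-0.065), np.float64(0.081)]
[0, np.float64(-0.07), np.float64(0.096)]
[0, np.float64(-0.073), np.float64(0.11)]
[0, np.float64(-0.076), np.float64(0.125)]
[0, np.float64(-0.077), np.float64(0.141)]
[0, np.float64(-0.077), np.float64(0.156)]
```

Emit:
play_rows --series '[[[0,-0.002,-0.003],0,0.95],[[0,-0.002,-0.003],0,0.95],[[0,-0.014,0.007],0,0.95],[[0,-0.025,0.017],0,0.95],[[0,-0.035,0.029],0,0.95],[[0,-0.044,0.041],0,0.95],[[0,-0.052,0.054],0,0.95],[[0,-0.052,0.054],0,0.95]]' --squeeze 15

```text
clock: 7.4
eef_pos: [544.7, -93.2, 279.2]
eef_rot: [-1.581, -0.003, -1.496]
wrist_force: [-8.3, -4.4, 14.9]
finger_gap: 9.2
```

Emit:
play_rows --series '[[[0,-0.008,0.012],0,0.95],[[0,-0.015,0.026],0,0.95],[[0,-0.02,0.041],0,0.95],[[0,-0.023,0.055],0,0.95],[[0,-0.026,0.07],0,0.95],[[0,-0.027,0.086],0,0.95],[[0,-0.027,0.1],0,0.95],[[0,-0.027,0.1],0,0.95]]'

```text
clock: 8.2
eef_pos: [645.9, -86.4, 305.7]
eef_rot: [-1.579, -0.005, -1.497]
wrist_force: [2.0, -5.3, 4.3]
finger_gap: 9.4
```

```bash
python3 - <<'E'
from h import *
im,p=snap('scene','s6.png')
cv2.imwrite('pics/s6c.png',cv2.resize(im[120:300,190:390,::-1],None,fx=3,fy=3))
im,p=snap('side','d6.png')
go([0,0,0])
E
```

```text
shift [-0.1353, 0.3107, -0.6344] twist 0 dist 0.719 at [645.2 -86.5 305.8] [-1.58  -0.005 -1.497] t 8.3 F [ 1.  -4.7  3.1] gap 9.6
```

View pics/s6c.png

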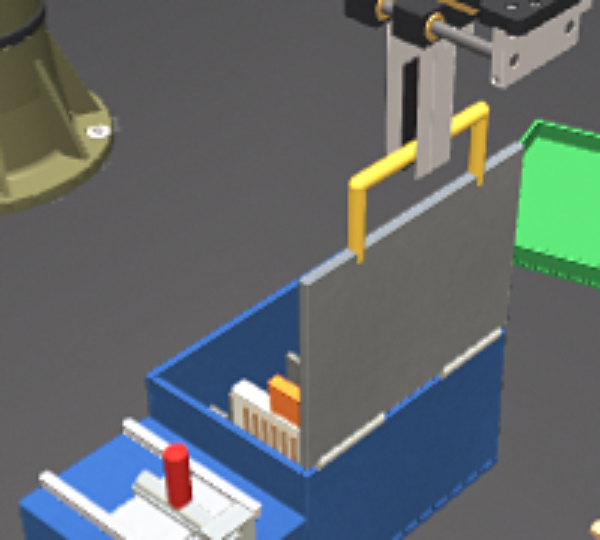

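The flap stands upright. The orange tab is in the near (−y) slot, at about (285,395) in the crop, and the bolt is still home. I release the bar, rise and go over the filter.

Emit:
play_rows --series '[[[0,0,0],0,0.7],[[0,0,0],0,0.7],[[0,0,0],0,0.6],[[0,-0.025,0],0,0.6],[[0,-0.05,0],0,0.6],[[0,-0.05,0],0,0.6],[[0.02,-0.05,-0.03],0,0.6],[[0.04,-0.05,-0.07],0,0.6],[[0.04,-0.05,-0.07],0,0.6]]'

```text
clock: 9.2
eef_pos: [575.7, -133.0, 356.2]
eef_rot: [-1.581, -0.005, -1.499]
wrist_force: [0.3, 0.3, 0.5]
finger_gap: 37.3
```

```bash
python3 - <<'E'
from h import *
go([571,-131,260],0.075)
E
```

```text
shift [-0.0028, 0.0962, -0.0035] twist -1.574 dist 0.096 at [ 575.7 -133.   356.2] [-1.581 -0.005 -1.499] t 9.2 F [0.3 0.3 0.5] gap 37.3
```

Twist first at height, then come down to look.

Emit:
play_rows --series '[[[0,0,0],-1.574,0.6],[[0,0,0],-1.574,0.6],[[0,0,0],-1.574,0.6],[[0,0,0],-1.574,0.6],[[0,0,0],-1.574,0.6],[[0,0,0],-1.574,0.6],[[0,0,0],-1.574,0.6],[[0,0,0],-1.574,0.6],[[0,0,0],-1.574,0.6],[[0,0,0],-1.574,0.6],[[0,0,0],-1.574,0.6],[[-0.003,0.04,-0.003],-1.574,0.6],[[-0.003,0.08,-0.003],-1.574,0.6],[[-0.003,0.11,-0.003],-1.574,0.6],[[-0.003,0.11,-0.003],-1.574,0.6]]'

```text
clock: 10.7
eef_pos: [570.1, -130.1, 241.7]
eef_rot: [-1.573, 0.017, 0.075]
wrist_force: [-1.0, -0.7, 0.1]
finger_gap: 37.6
```

```bash
python3 - <<'E'
from h import *
im,p=snap('wrist','w7.png')
print(proj(p,[[571,-131,118]]))
hsv=cv2.cvtColor(im,cv2.COLOR_RGB2HSV).astype(int);h,s,v=hsv[...,0],hsv[...,1],hsv[...,2]
m=(h>5)&(h<20)&(s>170)&(v>120)
k,l,st,c=cv2.connectedComponentsWithStats(m.astype(np.uint8))
for i in range(1,k):
    if st[i,4]>80: print(st[i],c[i].round(),onz(p,[c[i]],118).round(1))
go([571,-131,96],0.075)
E
```

```text
[[314.15736792 235.61975145]]
shift [0.0019, 0.1489, -0.0] twist -0.0 dist 0.149 at [ 571.  -130.5  244.9] [-1.574  0.013  0.075] t 10.75 F [0.7 0.3 0.9] gap 37.7
```

View pics/w7.png

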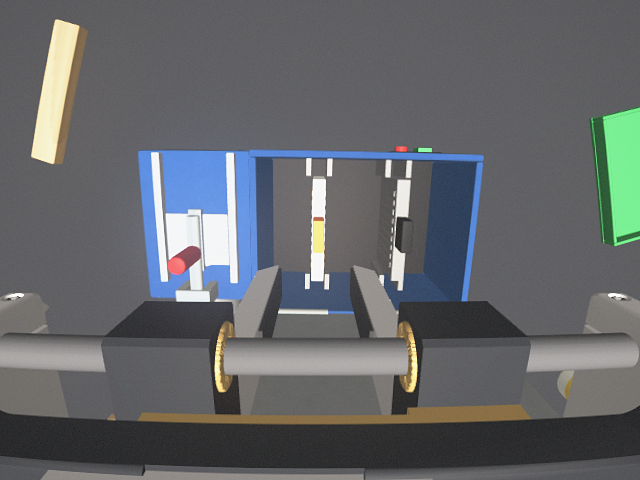

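The tab is at (318,235) against a predicted (314,236), about 2 mm off, and the fingers straddle it. The blank, with its black tab at (404,235), is clear of them.

Emit:
play_rows --series '[[[0.001,0.04,0.002],0,0.6],[[0.001,0.08,0.002],0,0.6],[[0.001,0.115,0.002],0,0.6],[[0.001,0.135,0.002],0,0.6],[[0.001,0.147,0.002],0,0.6],[[0.001,0.147,0.002],0,0.6],[[0.001,0.147,0.002],0,0.6]]'

```text
clock: 11.45
eef_pos: [571.0, -129.2, 99.7]
eef_rot: [-1.575, 0.011, 0.075]
wrist_force: [0.3, 0.9, 0.8]
finger_gap: 37.6
```

Emit:
play_rows --series '[[[0,0.004,0],0,0.6],[[0,0.004,0],0,0.6],[[0,0.004,0],0,0.97],[[0,0.004,0],0,0.97],[[0,0.004,0],0,0.97],[[0,0.004,0],0,0.97],[[0,0.004,0],0,0.97],[[0,0.004,0],0,0.97]]' --squeeze 30

```text
clock: 12.25
eef_pos: [571.0, -129.3, 95.8]
eef_rot: [-1.575, 0.011, 0.075]
wrist_force: [-0.1, -0.2, 1.1]
finger_gap: 10.1
```

Emit:
play_rows --series '[[[0,-0.01,0],0,0.97],[[0,-0.025,0],0,0.97],[[0,-0.045,0],0,0.97],[[0,-0.065,0],0,0.97],[[0,-0.085,0],0,0.97],[[0,-0.105,0],0,0.97],[[0,-0.125,0],0,0.97],[[0,-0.145,0],0,0.97],[[0,-0.16,0],0,0.97],[[0,-0.16,0],0,0.97],[[0,-0.16,0],0,0.97],[[0,-0.16,0],0,0.97]]'

```text
clock: 13.45
eef_pos: [572.3, -128.3, 255.0]
eef_rot: [-1.575, 0.012, 0.075]
wrist_force: [0.4, 0.2, -2.0]
finger_gap: 9.9
```

```bash
python3 - <<'E'
from h import *
go([468,309,240],0.075)
im,p=snap('scene','s8.png')
E
```

```text
shift [-0.0711, 0.0141, 0.444] twist -0.0 dist 0.45 at [ 572.3 -128.3  255. ] [-1.575  0.012  0.075] t 13.45 F [ 0.4  0.2 -2. ] gap 9.9
```

View pics/s8.png

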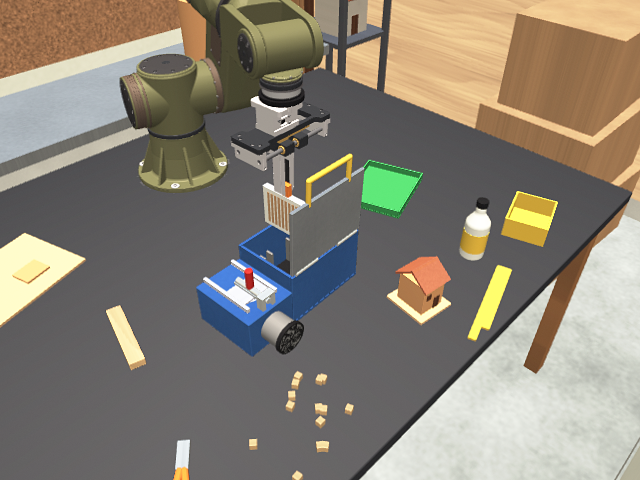

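The filter hangs upright from the gripper and the flap is standing. I carry it to the tray.

Emit:
play_rows --series '[[[-0.015,-0.005,0],0,0.97],[[-0.04,-0.005,0.005],0,0.97],[[-0.06,-0.005,0.025],0,0.97],[[-0.07,-0.005,0.05],0,0.97],[[-0.07,-0.005,0.08],0,0.97],[[-0.07,-0.005,0.11],0,0.97],[[-0.07,-0.005,0.14],0,0.97],[[-0.07,-0.005,0.17],0,0.97],[[-0.07,-0.005,0.2],0,0.97],[[-0.07,-0.005,0.23],0,0.97],[[-0.07,-0.005,0.26],0,0.97],[[-0.07,-0.005,0.29],0,0.97],[[-0.07,-0.005,0.32],0,0.97],[[-0.07,-0.005,0.35],0,0.97],[[-0.07,-0.005,0.38],0,0.97],[[-0.07,-0.005,0.405],0,0.97],[[-0.07,-0.005,0.425],0,0.97],[[-0.07,-0.005,0.438],0,0.97],[[-0.07,-0.005,0.444],0,0.97],[[-0.07,-0.005,0.444],0,0.97]]'

```text
clock: 15.5
eef_pos: [469.3, 309.3, 258.8]
eef_rot: [-1.575, 0.013, 0.075]
wrist_force: [-0.2, 0.3, -1.8]
finger_gap: 9.7
```

Emit:
play_rows --series '[[[0,0,0],0,0.97],[[0,0,0],0,0.97],[[0,0,0],0,0.97],[[0,0,0],0,0.97],[[0,0,0],0,0.97]]'

```text
clock: 16.0
eef_pos: [469.3, 309.1, 258.8]
eef_rot: [-1.575, 0.012, 0.075]
wrist_force: [0.5, 0.2, -1.7]
finger_gap: 9.7
```

```bash
python3 - <<'E'
from h import *
go([468,309,240],0.075)
a,p=snap('scene','s9.png'); b,q=snap('side','d9.png')
print(proj(p,[[468,309,22]]),proj(q,[[468,309,22]]))
cv2.imwrite('pics/f9.png',cv2.resize(np.hstack([a[60:420,180:580],b[100:460,150:550]])[:,:,::-1],None,fx=1,fy=1))
E
```

```text
shift [-0.0011, 0.0188, 0.0001] twist 0.0 dist 0.019 at [469.3 309.1 258.8] [-1.575  0.012  0.075] t 16.0 F [ 0.5  0.2 -1.7] gap 9.7
[[382.90522987 184.52591875]] [[287.43321019 374.14482448]]
```

View pics/f9.png

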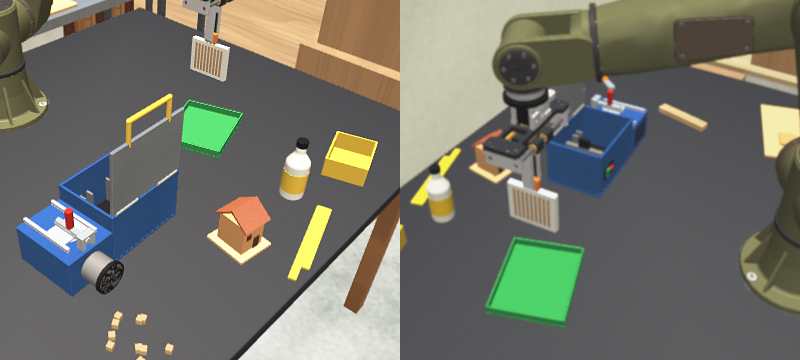

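The final picture shows the filter upright and clear above the tray in both views, with the flap up, the bolt home and the bystanders in place. Handing in.

```bash
python3 - <<'E'
from h import *
print(proj(manip.camera_params('scene'),[[469,309,226]]),proj(manip.camera_params('side'),[[469,309,226]]))
print(manip.sign_off())
E
```

```text
[[389.97954559 113.8332451 ]] [[282.88557626 300.26542597]]
the job is handed in; nothing more can be done
None
```

The job is handed in at about 16 s. The filter was held upright and still over the tray, but `sign_off()` gives no verdict, so a pass is not confirmed.

- **Bolt:** I pushed it against the stop, where the wrist force reached 48 N. That is well above the roughly 2 N that moves it. The picture shows the rod end through the keeper and the shutter over the inlet.
- **Flap:** I lifted it by the yellow bar to upright, and it stands by itself in the last picture. Part-way up, a radial side load of about 15–20 N forced the fingers open from 10.4 to 15.7 mm. I moved the path out by 2–3 mm and raised the grip, and the gap came back to about 9 mm.
- **Filter:** I gripped the orange tab at a 10.1 mm opening with no side force, drew the plate straight up and carried it over the tray.
- **Last checks:** The finger gap was 9.7 mm, the tool tilt about 0.01 rad and the wrist load about −1.7 N, which fits a 130 g plate. The TCP was at (469, 309), 1 mm from my tray middle of (468, 309). The filter centre should be about 226 mm above the bench, and its expected image position agreed with the scene picture.
- **Where measurements disagreed:** The two camera views put the tray middle about 20 mm apart, at (473, 300) and (462, 318). I used their average, which stays within the 50 mm limit either way.
- **Other things on the bench:** The bystanders look unmoved by eye. The blank was still in its slot in the last close view, just before I gripped the filter. I did not measure either one at the end.

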